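Swap the clay bowls and tip the grinding balls into the next one

ROBOT

A 6-joint arm with a two-finger parallel gripper is mounted at the origin on the work surface. World frame = base frame: x ahead of the robot, y to its left, z up, the work surface at z = 0. Lengths are in m, angles in degrees, forces in N, time in s.
With the tool pointing down it reaches from about 0.325 to 0.85 m from the base axis. Payload 15.5 kg.
Tool frame: the origin (TCP) lies at the very end of the fingers, on their centre line; the grasp point (between the pads) lies arm.grip_depth behind it (arm.grip_depth is the distance from the TCP to the grasp point, in m); z points along the fingers, y is the line along which they close (so a half turn about z gives the same grasp; the last joint's range is limited). The gripper opens to 91 mm and grips with 3 to 60 N. Pads are 32 mm wide; open, the fingers measure 118 mm over their backs; the gripper's body (76 mm by 178 mm) begins 60 mm behind the grasp point.
Start: joints at [-73.711, 28.281, 77.091, -0, 74.628, -5.472], TCP at [0.232, -0.58, 0.176] pointing down, gripper open.
Joint ranges: [-166.48, 166.48], [-47.26, 123.95], [12.59, 153.08], [-70.14, 250.14], [6.76, 159.57], [-176.63, 176.63]. Speed limits (degrees/s): [108.29, 108.29, 147.25, 172.46, 172.46, 172.46].

INTERFACE

Orientations are given as a 3x3 rotation matrix whose columns are the frame's x, y, z axes.
In Python, from rig import arm gives the robot as it stands. Calls block until the motion is done:
- arm.move_to(position, orientation): joint-space move of the TCP to a pose.
- arm.move_l(position, orientation=None, feed=0.15): straight line of the TCP; orientation=None keeps the orientation; feed is the mean speed in m/s.
- arm.move_joints(angles): joint-space move.
- arm.grip(opening): finger opening in m; the grip force is fixed at half the most; returns when the fingers have stopped.
- arm.sleep(seconds).
- arm.solve_ik(position, orientation): joint angles nearest the present ones, or None.
- arm.snapshot(name): name is "scene" or "top" or "wrist"; returns the picture (420x560x3 uint8, red, green, blue); there is no depth.
- arm.get_calibration(name): a dict with "intrinsics" (3x3 intrinsics, pixels), "k1" (the pictures are not rectified: a ray, as slopes to the right and down, at radius r is drawn at 1 + k1 r^2 times it, then the intrinsics apply), "cam_to_world" (4x4, takes a point from camera to world coordinates). Camera axes: x right, y down, z forward; pixel columns grow to the right and rows downward; lengths in m; the calibration is good to about 2 mm. A picture is of the moment at which its call begins: read the wrist's pose just before it. get_calibration takes no time and is no camera call; for the wrist camera it gives the pose at the moment of the call.
A pose or a line that the arm cannot do raises arm.Unreachable and nothing moves.
- arm.sign_off(): hands the job in; it is judged then, once.
Readings, each from a call of its own:
- arm.current_t(): time.
- arm.current_joint_positions(): joint angles.
- arm.current_dq(): joint speeds.
- arm.current_tau(): joint torques, N m.
- arm.current_ee_pos(): TCP position.
- arm.current_tool_rot(): TCP orientation.
- arm.current_force(): force on the tool from outside, world axes, zero at the start.
- arm.current_torque(): the same for the moment, N m.
- arm.current_width(): finger opening in m.
- arm.current_grasp_force(): force on a finger pad.
Only numpy, scipy, OpenCV 4.12 (cv2) and the standard library are available. Lean on these libraries where they do the work, as an engineer would, in place of code of your own. Each camera call takes 0.05 s, during which the arm holds its last target. There are 200 camera calls.

TASK

Two unfired clay bowls stand on dark round marks, one at the pouring end of the tipping trough and one waiting: swap them, so that each stands centred on the mark where the other was. They are fragile, so slide them gently along the table: never lift, tip or pinch them. Then push the trough's red bar over to tip the trough right to its stop, so that both white balls roll into the bowl now standing there, and swing the trough back fully level; leave everything else on the table where it is.

Things in the scene. Friction and masses are not known exactly. Their poses are not given: they have to be found in the camera images.
- red_bowl: open round bowl of red-brown clay, 120 mm across the rim and 60 mm high, sides nearly upright (86 mm across the foot, 108 mm at 20 mm height), wall 5 mm, floor 7 mm thick, about 0.35 kg; origin at the centre of its underside
- white_bowl: the same bowl in white clay; origin at the centre of its underside. Which bowl stands on which mark varies
- pour_mark (a point): centre, on the table, of the dark flat round mark (150 mm across) before the trough. Axes: the trough pours along its -x, z up. The blue stand is on the +x side, its base begins 80 mm from this point. The level trough's lip, 48 mm wide and 110 to 143 mm above the table, stops 65 mm from this point; tipped, the lip swings forward over the mark to 34 mm from it, 86 mm above the table
- waiting_mark: the other dark flat round mark, 150 mm across, no height; origin at its centre on the table surface
- trough (a joint): tilt of the trough about its level pivot axis: 0 level (stop), 0.75 rad fully tipped (stop), lip down. It stays where it is left; a push of about 4 N at the red bar moves it
- pivot (a point): middle of the trough's level pivot axis (along pour_mark's y), 60 mm above the table, 85 mm on the +x side of pour_mark. The trough (150 mm long, 48 mm wide, walls 28 mm high) lies above it, from 20 mm before it to 130 mm behind it, 100 to 143 mm above the table when level
- bar (a point): middle of the trough's red cross bar: 14 mm thick, 84 mm long, level, along pour_mark's y axis, on two thin rods of the trough. With the trough level it is 120 mm above the pivot axis (180 mm above the table) and 43 mm behind it (+x); tipping carries it 93 mm along pour_mark's -x in an arc of 127 mm radius about the pivot. The space above is free; the trough's walls are about 35 mm below it
- ball_a: white porcelain grinding ball, 32 mm diameter, origin at its centre, lying at the back of the trough
- ball_b: the second white ball, the same, in front of the first
- cup_a: small unfired light-brown clay cup with a fish tail, 76 mm wide, 105 mm long with the tail, 50 mm high; origin at the centre of its underside. A bystander
- cup_b: small unfired light-brown clay cup with a fish tail, 76 mm wide, 105 mm long with the tail, 50 mm high; origin at the centre of its underside. A bystander
- cup_c: small unfired light-brown clay cup with a fish tail, 76 mm wide, 105 mm long with the tail, 50 mm high; origin at the centre of its underside. A bystander
- jar_a: white jar with a red lid, 54 mm across, 70 mm high, on the robot's side of the trough; origin at the centre of its underside. A bystander
- jar_b: white jar with a red lid, 60 mm across, 80 mm high; origin at the centre of its underside. A bystander
- brush: brush 200 mm long lying to the left, behind the trough; origin at its middle. A bystander
There are look-alikes about, which are no part of the job. There is more than one size of the white_bowl; the job needs the smallest.

How it is judged (in metres and radians):
On the way, in this order (a step that is already met when the one before it is completed fails the run):
1. the bowls have changed places, each within 20 mm of the centre of the other's mark and at rest, the balls still in the trough (((horizontal distance between red_bowl and pour_mark below 0.02 m and horizontal distance between white_bowl and waiting_mark below 0.02 m) or (horizontal distance between white_bowl and pour_mark below 0.02 m and horizontal distance between red_bowl and waiting_mark below 0.02 m)) and distance of each of red_bowl, white_bowl from where it was at the start of the episode above 0.12 m and linear speed of each of red_bowl, white_bowl below 0.02 m/s and height (world z) of each of ball_a, ball_b above 0.09 m), for 0.2 s.
2. the trough is tipped to its stop (past 0.65 rad) (value of joint trough above 0.65 rad), for 0.1 s.
At the end, for the whole second after the job is handed in: each bowl stands level and at rest within 20 mm of the centre of the mark where the other one started, both balls lie in the bowl on the pouring mark, and the trough is back level (below 0.06 rad) (((horizontal distance between red_bowl and pour_mark below 0.02 m and horizontal distance between white_bowl and waiting_mark below 0.02 m) or (horizontal distance between white_bowl and pour_mark below 0.02 m and horizontal distance between red_bowl and waiting_mark below 0.02 m)) and distance of each of red_bowl, white_bowl from where it was at the start of the episode above 0.12 m and linear speed of each of red_bowl, white_bowl below 0.02 m/s and value of joint trough below 0.06 rad and horizontal distance between each of ball_a, ball_b and pour_mark below 0.065 m and height (world z) of each of ball_a, ball_b below 0.06 m and angle between each of red_bowl, white_bowl's own z axis and vertical below 0.06 rad); the robot touches nothing.
It fails at once if the red bowl is lifted (over 12 mm) or tipped (over 0.25 rad) (height (world z) of red_bowl above 0.012 m or angle between red_bowl's own z axis and vertical above 0.25 rad).
It fails at once if the white bowl is lifted (over 12 mm) or tipped (over 0.25 rad) (height (world z) of white_bowl above 0.012 m or angle between white_bowl's own z axis and vertical above 0.25 rad).
It fails at once if a bowl is pinched or struck: over 25 N from the fingers (contact force between the fingers and red_bowl above 25 N or contact force between the fingers and white_bowl above 25 N).
It fails at once if a bystander is moved more than 25 mm (distance of any of cup_a, cup_b, cup_c, jar_a, jar_b, brush from where it was at the start of the episode above 0.025 m).
It also fails if it takes over 72 s, if anything falls off the work surface, if the arm or the gripper's body presses on something with over 40 N, if the wrist force passes 120 N, or if a joint passes its speed limit or range.

## Working session

There is one attempt and no reset: what is moved stays moved. The work goes in short steps, each a Python script; the robot and the scene stay as the last script left them, time stands still between calls to the robot, and variables do not carry over. Pictures are saved under pics/ and viewed, at most 10 in all, crops included, and the job is handed in when it is done.

```bash
ls; mkdir -p pics; python3 - <<'E'
from rig import arm
import cv2,numpy as np
for n in("top","scene"):
    im=arm.snapshot(n); cv2.imwrite(f"pics/{n}0.png",im[:,:,::-1]); c=arm.get_calibration(n)
    print(n,c)
print(arm.grip_depth,arm.current_t(),arm.current_tool_rot(),arm.current_width())
E
```

```text
pics
top {'intrinsics': array([[389.32079677,   0.        , 282.25396769],
       [  0.        , 389.32079677, 210.66128287],
       [  0.        ,   0.        ,   1.        ]]), 'k1': 0.004934131122808541, 'cam_to_world': array([[ 5.63530770e-02, -9.76679591e-01,  2.07174583e-01,
         3.79071071e-01],
       [-9.98410682e-01, -5.49883949e-02,  1.23445212e-02,
         5.31946899e-02],
       [-6.64444133e-04, -2.07540968e-01, -9.78226101e-01,
         1.03306811e+00],
       [ 0.00000000e+00,  0.00000000e+00,  0.00000000e+00,
         1.00000000e+00]])}
scene {'intrinsics': array([[384.70240931,   0.        , 274.74817332],
       [  0.        , 384.70240931, 214.06229812],
       [  0.        ,   0.        ,   1.        ]]), 'k1': -0.0915500097897033, 'cam_to_world': array([[-0.53232943,  0.5307883 , -0.65946127,  1.20106317],
       [ 0.84642999,  0.3461366 , -0.40465506,  0.47078811],
       [ 0.01347751, -0.7735976 , -0.63353383,  0.75853659],
       [ 0.        ,  0.        ,  0.        ,  1.        ]])}
0.0188 0.1 [[ 9.28736258e-01  3.70740968e-01 -3.12730980e-04]
 [ 3.70741084e-01 -9.28735644e-01  1.07348483e-03]
 [ 1.07540395e-04 -1.11292650e-03 -9.99999375e-01]] 0.09099644109238725
```

View pics/top0.png

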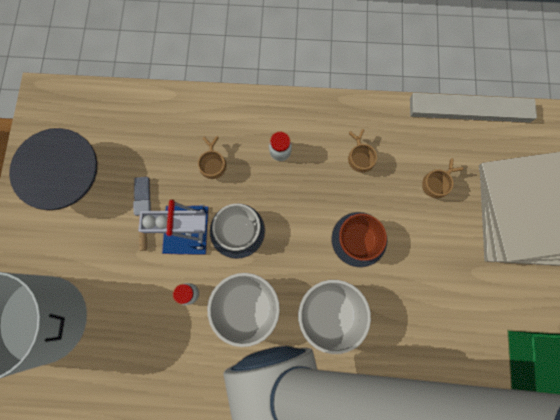

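View pics/scene0.png

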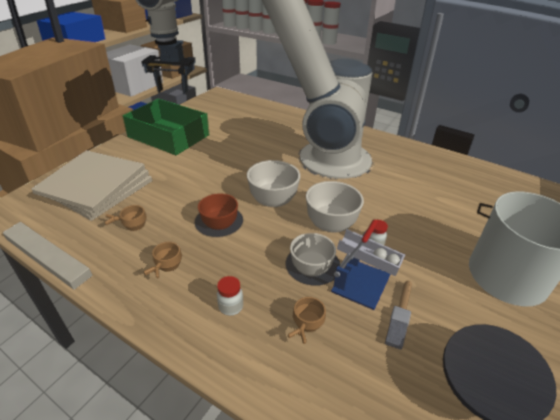

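Top view: the small white bowl is at (237,227) on the pour mark, and the red bowl is at (362,237) on the waiting mark. The look-alikes are the larger white bowls at (243,310) and (335,316), off the marks. I choose the one on the mark, and will check it in a rectified close crop (1 mm/px).

```bash
cat > h.py <<'E'
import cv2,numpy as np
from rig import arm
def proj(P,n="top",c=None):
    c=c or arm.get_calibration(n); T=np.linalg.inv(c["cam_to_world"])
    return cv2.projectPoints(np.asarray(P,float).reshape(-1,1,3),cv2.Rodrigues(T[:3,:3])[0],T[:3,3],c["intrinsics"],np.array([c["k1"],0,0,0,0]))[0].reshape(-1,2)
X1,Y1=0.78,0.40   # rectified: row=(X1-x)*1000, col=(Y1-y)*1000
def rect(im,z=0.,w=780,h=560,n="top"):
    v,u=np.mgrid[0:h,0:w]; P=np.stack([X1-v/1e3,Y1-u/1e3,0*u+z],-1).reshape(-1,3)
    m=proj(P,n).astype(np.float32).reshape(h,w,2)
    return cv2.remap(im,m[...,0],m[...,1],cv2.INTER_LINEAR)
E
python3 - <<'E'
from h import *
im=cv2.imread("pics/top0.png"); r=rect(im)
for k in range(0,780,100): cv2.line(r,(k,0),(k,560),(0,255,255),1); cv2.putText(r,f"y{Y1-k/1e3:.1f}",(k,10),0,.4,(0,0,255))
for k in range(80,560,100): cv2.line(r,(0,k),(780,k),(0,255,255),1); cv2.putText(r,f"x{X1-k/1e3:.1f}",(0,k),0,.4,(0,0,255))
cv2.imwrite("pics/rect0.png",r)
E
```

```text
(no output)
```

View pics/rect0.png

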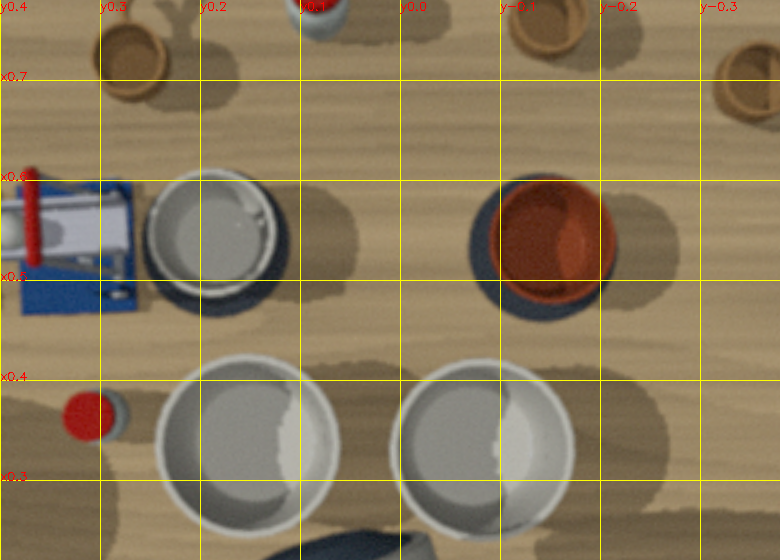

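Rectified view: pour mark centred near px (216,242), which is (0.538, 0.184). Waiting mark is near (543,247), which is (0.533, -0.144). The bowl on the pour mark measures about 120 mm across, against about 170 mm for the larger white ones, so it is the smallest. The bar at (33,216) gives (0.531, 0.312) at z=0.18. Next I'll go above the white bowl and check with the wrist camera.

```bash
cat >> h.py <<'E'
PM=np.array([.538,.184]); WM=np.array([.533,-.1435]); u=np.array([-.045,1,0]); u/=np.linalg.norm(u)
def Rz(x): z=np.array([0,0,-1.]); x=np.array(x,float)/np.linalg.norm(x); return np.c_[x,np.cross(z,x),z]
R=Rz(u)          # tool x along pour +x, fingers close across it
def circ(c,z,r,n=60): a=np.linspace(0,2*np.pi,n); return np.c_[c[0]+r*np.cos(a),c[1]+r*np.sin(a),0*a+z]
def overlay(n,name,items):
    c=arm.get_calibration(n); im=arm.snapshot(n)[:,:,::-1].copy()
    cv2.imwrite(name.replace(".png","_raw.png"),im); np.save(name+".npy",c,allow_pickle=True)
    for P,col in items: cv2.polylines(im,[np.round(proj(P,n,c)).astype(int)],False,col,1)
    cv2.imwrite(name,im)
E
python3 - <<'E'
from h import *
print(arm.solve_ik([*PM,.25],R))
arm.grip(.050)
arm.move_to([PM[0],PM[1]-.01,.25],R); print(arm.current_t(),arm.current_ee_pos(),arm.current_joint_positions())
bar=np.array([*PM,.18])+.128*u; e=.042*np.array([1,.045,0])
overlay("wrist","pics/w1.png",[(circ(PM,0,.075),(0,255,0)),(circ(PM,.06,.06),(255,0,255)),([bar-e,bar+e],(255,255,0))])
E
```

```text
[ 1.28642837e+01  2.00174881e+01  7.89987497e+01 -2.54444375e-14
  8.09837622e+01  1.02877118e+01]
3.75 [0.53823357 0.17337132 0.24992355] [ 1.18087701e+01  1.97512403e+01  7.94268736e+01 -6.71254378e-03
  8.08265480e+01  9.29362960e+00]
```

View pics/w1.png

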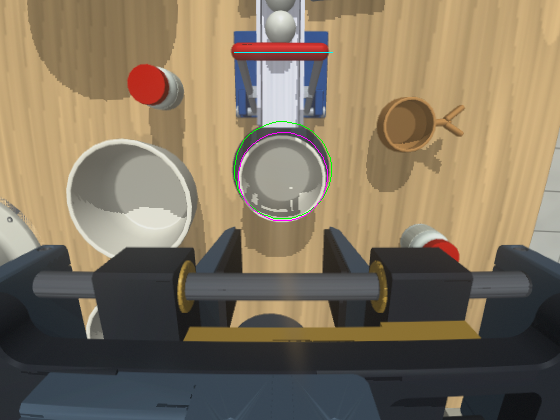

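The overlays match the mark, rim and bar to within about 2 mm, and the trough direction is right. Next I'll enter the white bowl and drag it to a parking place.

```bash
cat >> h.py <<'E'
def drag(start,pts,z=.018,feed=.06,back=.009,up=.16):
    "enter bowl at start, slide it through TCP pts, back off, rise"
    arm.move_l([*start,.10],R,feed=.15); arm.move_l([*start,z],R,feed=.06)
    print("in",arm.current_t(),np.round(arm.current_force(),1)); p=np.array(start)
    for q in pts:
        q=np.array(q); arm.move_l([*q,z],R,feed=feed); d=(q-p)/np.linalg.norm(q-p); p=q
        print("at",np.round(arm.current_ee_pos(),4),np.round(arm.current_force(),1))
    p=p-back*d; arm.move_l([*p,z],R,feed=.05); arm.move_l([*p,up],R,feed=.12)
    print("out",arm.current_t(),np.round(arm.current_force(),1))
E
python3 - <<'E'
from h import *
try: drag(PM,[(.60,.085),(.672,-.01)])
except Exception as e: print(repr(e))
arm.move_to([*WM,.2],R); print(arm.current_t())
overlay("wrist","pics/w2.png",[(circ(WM,0,.075),(0,255,0)),(circ(WM,.06,.06),(255,0,255))])
cv2.imwrite("pics/top1_raw.png",arm.snapshot("top")[:,:,::-1])
a=cv2.imread("pics/w2.png");b=cv2.imread("pics/top1_raw.png")
cv2.imwrite("pics/v2.png",cv2.resize(np.hstack([a,b]),(800,300)))
E
```

```text
in 6.4667 [ 0.6 -0.1 -0.1]
at [0.5999 0.0851 0.018 ] [-0.3  0.7  0.5]
at [ 0.6719 -0.0099  0.0181] [-0.   0.8  0.9]
out 12.3667 [-0.4 -0.6  0. ]
13.175
```

View pics/v2.png

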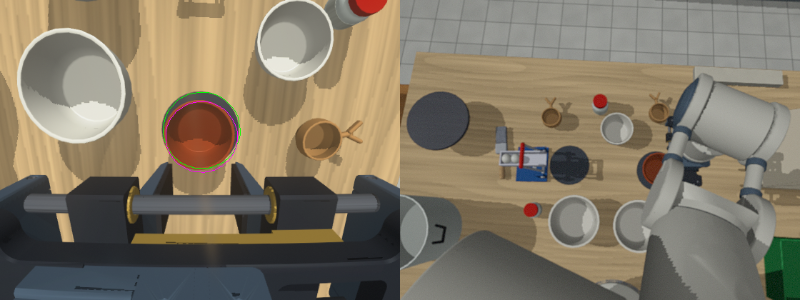

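White bowl is parked at top px of about (304,179). The red bowl matches its overlay, and the pour mark is now exposed at about (237,232). I'll compute both positions.

```bash
python3 - <<'E'
from h import *
im=cv2.imread("pics/top1_raw.png")
r=rect(im,0); g=r.max(2).astype(int)
sub=g[150:340,120:310]; m=(sub<75).astype(np.uint8); n,l,s,c=cv2.connectedComponentsWithStats(m); k=1+s[1:,4].argmax()
print("mark area",s[k,4],"c",X1-(c[k][1]+150)/1e3,Y1-(c[k][0]+120)/1e3,s[k])
r=rect(im,.06); hsv=cv2.cvtColor(r,cv2.COLOR_BGR2HSV)
m=((hsv[...,1]<45)&(hsv[...,2]>90)).astype(np.uint8); m[:, :280]=0; m[:,500:]=0; m[250:]=0; m[:60]=0
n,l,s,c=cv2.connectedComponentsWithStats(m); k=1+s[1:,4].argmax(); pts=np.argwhere(l==k)[:,::-1].astype(np.float32)
(cx,cy),rad=cv2.minEnclosingCircle(pts); print("white",X1-cy/1e3,Y1-cx/1e3,rad)
E
```

```text
mark area 16729 c 0.5366587363261403 0.18499886424771358 [   22    21   147   145 16729]
white 0.6709277114868164 0.015734954833984405 61.29892349243164
```

```bash
sed -i 's/PM=np.array(\[.538,.184\])/PM=np.array([.537,.185])/' h.py; cat >> h.py <<'E'
def find(im,red,n,c,box,z=.06):
    "rim circle centre in world; box = x0,x1,y0,y1 search region"
    x0,x1,y0,y1=box; xs,ys=np.arange(x0,x1,.001),np.arange(y0,y1,.001); A,B=np.meshgrid(xs,ys,indexing="ij")
    m=proj(np.stack([A,B,0*A+z],-1),n,c).astype(np.float32).reshape(*A.shape,2)
    hsv=cv2.cvtColor(cv2.remap(im,m[...,0],m[...,1],cv2.INTER_LINEAR),cv2.COLOR_BGR2HSV)
    h,s,v=[hsv[...,i].astype(int) for i in range(3)]
    k=((s>125)&((h<9)|(h>172))) if red else ((s<45)&(v>90))
    k=cv2.morphologyEx(k.astype(np.uint8),cv2.MORPH_OPEN,np.ones((3,3)))
    _,l,st,_=cv2.connectedComponentsWithStats(k); j=1+st[1:,4].argmax(); p=np.argwhere(l==j).astype(np.float32)
    (a,b),r=cv2.minEnclosingCircle(p); return np.array([x0+a/1e3,y0+b/1e3]),r
def shot(n,name):
    c=arm.get_calibration(n); im=arm.snapshot(n)[:,:,::-1].copy(); cv2.imwrite(name,im); return im,c
E
python3 - <<'E'
from h import *
im=cv2.imread("pics/w2_raw.png"); c=np.load("pics/w2.png.npy",allow_pickle=True).item()
w,rw=find(im,True,"wrist",c,(.45,.62,-.23,-.05)); print("red now",w,rw)
drag(WM,[(.522,-.09),(.522,.10),(.536,.172)])
arm.move_l([.536,.125,.22],R,feed=.2); im,c=shot("wrist","pics/w3.png")
print("red",find(im,True,"wrist",c,(.42,.65,.05,.25)),arm.current_t())
E
```

```text
red now [ 0.5495 -0.1375] 13.946425437927246
in 15.6083 [-0.4  0.3  0.8]
at [ 0.522  -0.0901  0.0179] [-0.  -0.3 -0.6]
at [0.522  0.0999 0.018 ] [-0.2 -1.6  0. ]
at [0.536  0.1718 0.018 ] [-0.4  0.  -0.5]
out 23.025 [ 0.  -0.5 -0.1]
red (array([0.549 , 0.1895]), 36.266475677490234) 23.5833
```

View pics/w3.png

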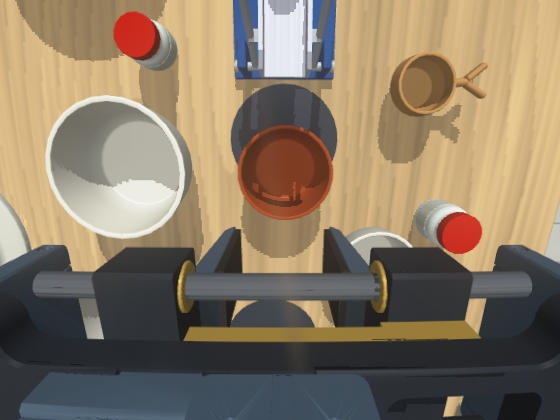

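The red bowl's rim is centred at px (285,172), short of the mark (centre about (284,135)), as planned.

```bash
cat >> h.py <<'E'
def p2w(px,z,c):
    q=cv2.undistortPoints(np.array([[px]],float),c["intrinsics"],np.array([c["k1"],0,0,0,0]))[0,0]
    T=c["cam_to_world"]; d=T[:3,:3]@[*q,1]; return (T[:3,3]+d*(z-T[2,3])/d[2])[:2]
E
python3 - <<'E'
from h import *
c=arm.get_calibration("wrist"); im=cv2.imread("pics/w3.png"); hsv=cv2.cvtColor(im,cv2.COLOR_BGR2HSV)
print(p2w((285.5,172),.06,c),p2w((238,172),.06,c),p2w((333,172),.06,c),p2w((284,137),0,c))
print([hsv[y,x] for x,y in((285,172),(240,172),(285,127),(285,218),(330,172))])
E
```

```text
[0.53811121 0.14797396] [0.47936782 0.14535943] [0.59684196 0.15071598] [0.53461632 0.18867719]
[array([  9, 184, 126], dtype=uint8), array([  8, 179, 162], dtype=uint8), array([  8, 176, 122], dtype=uint8), array([  9, 177, 171], dtype=uint8), array([  8, 186, 166], dtype=uint8)]
```

```bash
sed -i 's/(h<9)/(h<14)/; s/PM=np.array(\[.537,.185\])/PM=np.array([.536,.186])/' h.py; python3 - <<'E'
from h import *
arm.grip(.07)
s=np.array([.539,.148])-.105*u[:2]
arm.move_l([*s,.12],R,feed=.2); arm.move_l([*s,.02],R,feed=.1)
e=PM-.064*u[:2]; arm.move_l([*e,.02],R,feed=.05); print(arm.current_force(),arm.current_ee_pos())
b=e-.02*u[:2]; arm.move_l([*b,.02],R,feed=.1); arm.move_l([*b,.22],R,feed=.2)
im,c=shot("wrist","pics/w4.png")
print(find(im,True,"wrist",c,(.42,.65,.08,.28)),arm.current_t())
E
```

```text
[ 0.01542038 -1.06872233 -0.20836382] [0.5388874  0.12189904 0.01999297]
(array([0.53428519, 0.18486012]), 59.37682342529297) 29.325
```

Red bowl is at (0.534, 0.185), within 3 mm of the mark. Now the white bowl goes to the waiting mark.

```bash
python3 - <<'E'
from h import *
arm.grip(.05); W=(.671,.014)
arm.move_to([*W,.14],R)
drag(W,[(.538,-.06),(.534,-.167)],up=.22)
arm.move_l([WM[0],WM[1]-.02,.24],R,feed=.2); im,c=shot("wrist","pics/w5.png")
print(find(im,False,"wrist",c,(.43,.63,-.22,-.04)),arm.current_t())
for P,col in((circ(WM,0,.075),(0,255,0)),(circ(WM,.06,.06),(255,0,255))): cv2.polylines(im,[np.round(proj(P,"wrist",c)).astype(int)],False,col,1)
cv2.imwrite("pics/w5o.png",im)
E
```

```text
in 32.5083 [-0.1 -0.   0.1]
at [ 0.5381 -0.0599  0.018 ] [1.4 0.6 1.1]
at [ 0.534  -0.1668  0.018 ] [-0.3  1.1  0.2]
out 39.2917 [-0.4 -0.4 -0. ]
(array([ 0.53384174, -0.14049574]), 60.75529861450195) 39.5917
```

View pics/w5o.png

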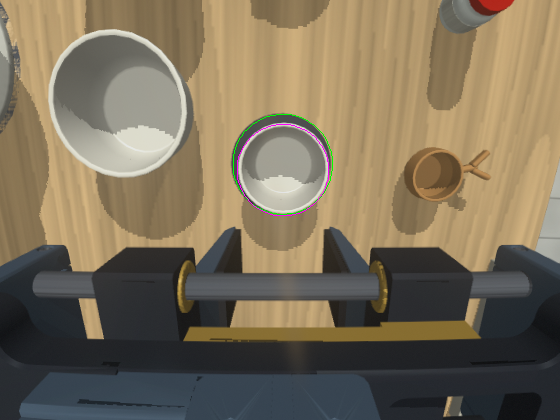

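White bowl is on the waiting mark, within 3 mm. Now tip the trough.

```bash
cat > tip.py <<'E'
from h import *
z=.168; B=np.array([*PM,0])+.128*u
p=np.array([u[1],-u[0],0])
cands=[Rz(s*p) for s in(1,-1)]
js=[arm.solve_ik(B+[0,0,.28],r) for r in cands]; j0=arm.current_joint_positions()
R2=cands[min((i for i in(0,1) if js[i] is not None),key=lambda i:abs(np.subtract(js[i],j0)).max())]
at=lambda d,zz=z:B+d*u+[0,0,zz]
def press(d,step,lim,n):
    for _ in range(n):
        f=abs(arm.current_force()@u)
        if f>lim: break
        d+=step; arm.move_l(at(d),R2,feed=.05)
    print("press",round(d,4),np.round(arm.current_force(),1),arm.current_t()); return d
E
python3 - <<'E'
from tip import *
arm.grip(.05); arm.move_to(at(0,.28),R2); arm.move_l(at(0),R2,feed=.12)
print(arm.current_t(),np.round(arm.current_force(),1))
arm.move_l(at(-.06),R2,feed=.07); print(np.round(arm.current_force(),1))
arm.move_l(at(-.104),R2,feed=.06); print(np.round(arm.current_force(),1))
press(-.104,-.002,9,8); arm.sleep(1.0)
im,c=shot("wrist","pics/w6.png"); im2,_=shot("scene","pics/s6.png")
cv2.imwrite("pics/v6.png",np.hstack([cv2.resize(im,(400,300)),im2[180:330,260:460].repeat(2,0).repeat(2,1)]))
E
```

```text
42.6417 [ 0.6 -0.  -0.4]
[-0.2  0.4  0. ]
[-0.1  1.2  0.3]
press -0.12 [0.2 0.2 0.8] 46.5333
```

View pics/v6.png

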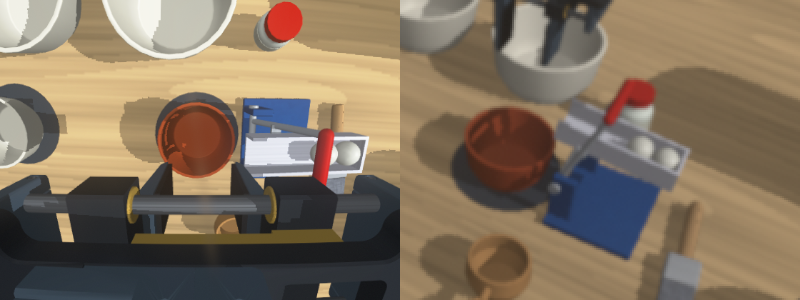

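The bar is still level at about (323,160), so the fingers did not catch it. I'll check the pose against a projection of the bar.

```bash
python3 - <<'E'
from tip import *
print(arm.current_ee_pos(),arm.current_width(),B,np.round(arm.current_tool_rot(),3).tolist(),np.round(R2,3).tolist())
im=cv2.imread("pics/w6.png"); c=arm.get_calibration("wrist"); e=.042*p
b=B+[0,0,.18]; print(proj([b-e,b+e,arm.current_ee_pos(),b],"wrist",c))
cv2.polylines(im,[np.round(proj([b-e,b+e],"wrist",c)).astype(int)],False,(255,255,0),2)
T=cv2.imread("pics/s6.png"); cv2.polylines(T,[np.round(proj([b-e,b+e],"scene")).astype(int)],False,(255,255,0),1)
t=proj(arm.current_ee_pos(),"scene")[0].astype(int); cv2.circle(T,tuple(map(int,t)),3,(0,255,0),-1)
cv2.imwrite("pics/v7.png",np.hstack([cv2.resize(im,(400,300)),T[130:280,260:460].repeat(2,0).repeat(2,1)]))
E
```

```text
[0.53566923 0.194011   0.16802026] 0.05033892239137549 [0.53024582 0.3138706  0.        ] [[-0.999, -0.045, 0.0], [-0.045, 0.999, 0.0], [-0.0, 0.0, -1.0]] [[-0.999, -0.045, 0.0], [-0.045, 0.999, 0.0], [-0.0, 0.0, -1.0]]
[[459.66478065 180.49102267]
 [441.91725956 291.09120358]
 [282.69470069 233.48137573]
 [450.65577668 238.74700379]]
```

View pics/v7.png

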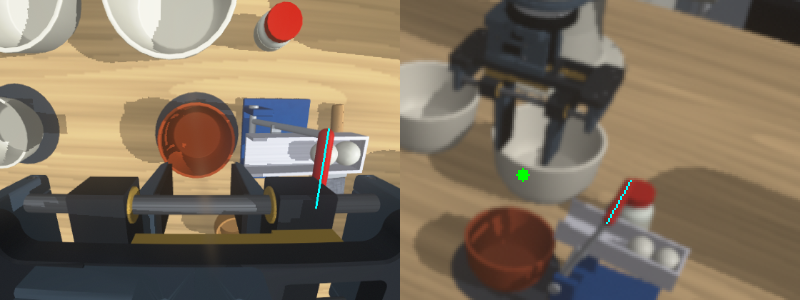

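The bar is exactly where expected. The scene view shows the fingertips about 25 mm above the projected TCP, so they passed over the bar; this also explains the 25 mm drag lag. I'll go lower, with a force guard.

```bash
python3 - <<'E'
import tip
from tip import *
arm.move_l(at(-.12,.235),R2,feed=.2); arm.move_l(at(0,.235),R2,feed=.2); arm.move_l(at(0,.165),R2,feed=.15)
zz=.165
while zz>.145 and abs(arm.current_force()[2])<4: zz-=.005; arm.move_l(at(0,zz),R2,feed=.05)
print("z",zz,np.round(arm.current_force(),1),arm.current_t()); tip.z=zz
arm.move_l(at(-.04,zz),R2,feed=.06); print(np.round(arm.current_force(),1),arm.current_t())
arm.snapshot("scene"); im2,_=shot("scene","pics/s8.png")
f=arm.current_force()@u
if abs(f)>2:
    arm.move_l(at(-.104,zz),R2,feed=.06); print(np.round(arm.current_force(),1))
    press(-.104,-.002,9,6); im2,_=shot("scene","pics/s8.png")
cv2.imwrite("pics/v8.png",im2[130:280,260:460].repeat(3,0).repeat(3,1))
E
```

```text
z 0.145 [-1.   0.1  0.1] 50.4833
[-1.  -0.1 -0.7] 51.3
```

View pics/v8.png

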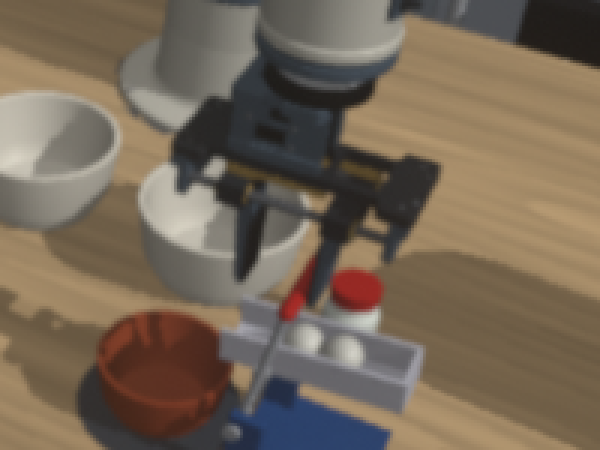

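The rear finger is now behind the bar and has carried it about 20 mm; the bar has shifted from its earlier place. Continue.

```bash
python3 - <<'E'
import tip
from tip import *
tip.z=.145
arm.move_l(at(-.106,.145),R2,feed=.08); print(np.round(arm.current_force(),1))
press(-.106,-.002,9,4); arm.sleep(.8); im,_=shot("scene","pics/s9.png"); print(np.round(arm.current_force(),1),arm.current_t())
cv2.imwrite("pics/v9.png",im[130:280,260:460].repeat(3,0).repeat(3,1))
E
```

```text
[ 0.1 -0.9  0.3]
press -0.114 [-1.1  0.4 -0.2] 53.7333
[-0.7 -0.2 -0.5] 54.5833
```

View pics/v9.png

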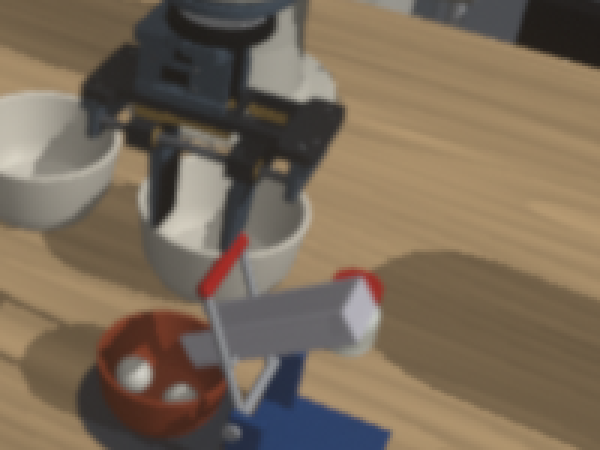

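Both balls are in the red bowl. I'll compute the tilt angle numerically from the bar's red pixels.

```bash
cat >> tip.py <<'E'
from scipy.spatial import cKDTree
def tilt(im):
    hsv=cv2.cvtColor(im,cv2.COLOR_BGR2HSV).astype(int); k=(hsv[...,1]>190)&((hsv[...,0]<5)|(hsv[...,0]>174))&(hsv[...,2]>110)
    piv=np.array([*PM,.06])+.085*u; best=[]
    for th in np.arange(-.1,.9,.01):
        a=np.arctan2(120,43)+th; b=piv+.1275*(np.cos(a)*u+np.sin(a)*np.array([0,0,1]))
        q=np.round(proj([b+t*p for t in np.linspace(-.042,.042,30)],"scene")).astype(int)
        best.append((k[q[:,1],q[:,0]].mean(),th))
    m=max(best)[0]; return round(m,2),round(np.mean([t for s,t in best if s>m-.04]),3)
E
python3 - <<'E'
from tip import *
for f in("scene0","s8","s9"): print(f,tilt(cv2.imread(f"pics/{f}.png")))
E
```

```text
scene0 (np.float64(0.53), np.float64(-0.005))
s8 (np.float64(0.33), np.float64(-0.056))
s9 (np.float64(0.73), np.float64(0.695))
```

```bash
python3 - <<'E'
import tip
from tip import *
tip.z=.145
d=-.114
for _ in range(7):
    d-=.002; arm.move_l(at(d,.145),R2,feed=.05); f=arm.current_force(); print(round(d,3),np.round(f,1))
    if abs(f@u)>6: break
arm.sleep(.15); im,_=shot("scene","pics/s10.png"); print(tilt(im),arm.current_t())
E
```

```text
-0.116 [-13.  -21.6  50.9]
(np.float64(0.23), np.float64(0.73)) 55.3917
```

```bash
python3 - <<'E'
from tip import *
print(arm.current_force(),arm.current_ee_pos())
q=arm.current_ee_pos()
arm.move_l(q+[0,0,.006],R2,feed=.1); print(arm.current_force())
arm.move_l(q+[0,0,.09],R2,feed=.25); print(arm.current_force(),arm.current_t())
im,_=shot("scene","pics/s11.png"); print(tilt(im))
im,c=shot("wrist","pics/w11.png"); print(find(im,True,"wrist",c,(.42,.65,.10,.27)))
E
```

```text
[-13.26815774 -21.96480003  50.55848981] [0.53593144 0.19605331 0.14728601]
[-0.66866287  0.18906112 -0.41811899]
[-0.74155296  0.3259174  -1.04199767] 56.125
(np.float64(0.77), np.float64(0.72))
(array([0.5555, 0.197 ]), 83.90033721923828)
```

The trough is at its stop (about 0.72 rad). Now I'll push it back from the front with closed fingers.

```bash
python3 - <<'E'
import tip
from tip import *
tip.z=.151; arm.grip(0.0)
arm.move_l(at(-.138,.235),R2,feed=.2); arm.move_l(at(-.138),R2,feed=.15)
F=lambda:np.round(arm.current_force(),1)
print(F(),arm.current_t())
for d in(-.10,-.07,-.04,-.03): arm.move_l(at(d,.151),R2,feed=.08); print(d,F())
while d<-.014:
    d+=.002; arm.move_l(at(d,.151),R2,feed=.05); f=arm.current_force(); print(round(d,3),np.round(f,1))
    if np.linalg.norm(f)>6: break
im,_=shot("scene","pics/s12.png"); print(tilt(im),arm.current_t())
E
```

```text
[ 0.6 -0.1  1.8] 57.925
-0.1 [0.3 0.5 0.4]
-0.07 [ 0.5 -0.7  0.2]
-0.04 [-0.1  0.4  0.9]
-0.03 [ 0.1 -0.3  0.3]
-0.028 [-0.2 -0.8  0.3]
-0.026 [-0.1 -0.2  0.4]
-0.024 [-0.3 -0.4 -0.3]
-0.022 [ 0.4 -0.7  0.3]
-0.02 [-0.6 -0.1  0.5]
-0.018 [ 0.4 -0.5  0.3]
-0.016 [-0.7 -0.4 -0.2]
-0.014 [-0.   0.2 -0.4]
(np.float64(0.13), np.float64(0.725)) 61.9667
```

```bash
python3 - <<'E'
from tip import *
piv=np.array([*PM,.06])+.085*u
for th in(0,.1,.2,.4,.72):
    a=np.arctan2(120,43)+th; b=piv+.1275*(np.cos(a)*u+np.sin(a)*np.array([0,0,1])); print(th,proj([b-.042*p,b+.042*p],"scene").round().tolist())
for f in("scene0","s11","s12"):
    hsv=cv2.cvtColor(cv2.imread(f"pics/{f}.png"),cv2.COLOR_BGR2HSV).astype(int)
    k=((hsv[...,1]>190)&((hsv[...,0]<5)|(hsv[...,0]>174))&(hsv[...,2]>110)).astype(np.uint8); k[:200]=0;k[270:]=0;k[:,:310]=0;k[:,410:]=0
    n,l,s,c=cv2.connectedComponentsWithStats(k); print(f,[(s[i].tolist(),c[i].round().tolist()) for i in range(1,n) if s[i,4]>8])
E
```

```text
0 [[375.0, 220.0], [363.0, 241.0]]
0.1 [[371.0, 217.0], [359.0, 238.0]]
0.2 [[366.0, 215.0], [353.0, 235.0]]
0.4 [[356.0, 211.0], [343.0, 231.0]]
0.72 [[340.0, 208.0], [326.0, 228.0]]
scene0 [([369, 222, 8, 11, 24], [373.0, 226.0]), ([379, 222, 7, 8, 27], [382.0, 226.0])]
s11 [([328, 210, 12, 16, 27], [333.0, 218.0])]
s12 []
```

```bash
python3 - <<'E'
from tip import *
for f in("scene0","s11","s12"):
    hsv=cv2.cvtColor(cv2.imread(f"pics/{f}.png"),cv2.COLOR_BGR2HSV).astype(int)
    k=((hsv[...,1]>150)&((hsv[...,0]<6)|(hsv[...,0]>172))&(hsv[...,2]>50)).astype(np.uint8); k[:195]=0;k[270:]=0;k[:,:310]=0;k[:,410:]=0
    n,l,s,c=cv2.connectedComponentsWithStats(k); print(f,[(s[i].tolist(),c[i].round().tolist()) for i in range(1,n) if s[i,4]>5])
im=cv2.imread("pics/s12.png")[205:250:2,320:390:2]; h=cv2.cvtColor(im,cv2.COLOR_BGR2HSV)
for r in h: print(" ".join("R" if (a<8 or a>170) and b>130 else ("#" if v<70 else ("o" if b<40 else ".")) for a,b,v in r))
E
```

```text
scene0 [([363, 220, 25, 22, 249], [375.0, 228.0])]
s11 [([326, 208, 15, 21, 98], [333.0, 218.0]), ([381, 221, 7, 9, 31], [384.0, 225.0])]
s12 [([326, 209, 15, 20, 81], [332.0, 219.0]), ([380, 220, 8, 10, 32], [384.0, 224.0])]
o o o o o o o o o o o o o o o o o o o o o # # # # # # # # . . # # . .
o o o o o o o o o . . o o o o o o o o o o # # # # # # # # . . . . # #
o o o o o o o o . R R o o o o o o o o o o # # # # # # # . . . . . . .
o o o o o o o . R R R o o o o o o o o o o # # # # # # . . . . . . . .
o o o o o o o R R R . o o o o o o o o o . # # # # # # . . . . . . . .
o o o o o o . R R . o o o o o o o o o . . # # # # # # . . . . . . . .
o o o o o . R R . o o o o o o o o o o . . # # # # # . . . . . . . . .
o o o o . R R R . o o o o o o o o o . . o # # # # # . . . . . . . . .
o o o . R R R . o o o o o o o o o o . . o # # # # o R R . . . R R . .
o o o . R R . o o o o o o o o o o . . . # # # # # o o o o o . R R R .
o o . R R R . o o o o o o o o o . . . . # # # # o o o o o o o . R R .
o o . R R . o o o o o o o o o o o o o o # # # # o o o o o o o . R R .
. . . . . o o o o o o o o o o o o o o o o # # o o o o o o o o o . R .
. . . . o o o o o o o o o o o o o o o o o o o o o o o o o o o o . . .
. . . . o o o o o o o o o o o o o o o o o o o o o o o o o o o o o o .
. . . . . o o o o o o o o o o o o o o o o o o o o o o o o o o o o o .
R R R . . o o o o o o o o o o o o o o o o o o o o o o o o o o o o o .
R R R R . o o o o o o o o o o o o o o o o o o o o o o o o o o o o . .
. . o o o o o o o o o o o o o o o o o o o o o o o o o o o o o o o . .
o o o o o o o o o o o o o o o o o o o o o o o o o o o o o o o o . . .
. o o o o o o o o o o o o o o o o o o o o o o o o o o o o o o o . . .
R o o o o o o o o o o o o o o o o o o . . o . . . . o o o o o . . . .
. . o o o o o o o o o . . . o o o . # . . . . . . . . . . . . . . . .
```

The trough is still at 0.72, so the fingertips again passed just over the bar. In the image the tips sit about 35 mm above the nominal TCP. Redo it with TCP z=0.130, so the tips are near 0.165.

```bash
python3 - <<'E'
from tip import *
F=lambda:np.round(arm.current_force(),1)
arm.move_l(at(-.014,.205),R2,feed=.25); arm.move_l(at(-.138,.205),R2,feed=.25); arm.move_l(at(-.138,.130),R2,feed=.2)
print(arm.current_t(),F()); d=-.07; z=.130
arm.move_l(at(d,z),R2,feed=.1); print(F()); im,_=shot("scene","pics/s13.png")
f=arm.current_force()
if np.linalg.norm(f)<12:
    d=-.028; arm.move_l(at(d,z),R2,feed=.12); print(F())
    while d<-.010:
        if np.linalg.norm(arm.current_force())>6: break
        d+=.003; arm.move_l(at(d,z),R2,feed=.06)
print(d,F(),arm.current_t())
im,_=shot("scene","pics/s14.png")
for f in("s13","s14"):
    hsv=cv2.cvtColor(cv2.imread(f"pics/{f}.png"),cv2.COLOR_BGR2HSV).astype(int)
    k=((hsv[...,1]>150)&((hsv[...,0]<6)|(hsv[...,0]>172))&(hsv[...,2]>50)).astype(np.uint8); k[:195]=0;k[270:]=0;k[:,:310]=0;k[:,410:]=0
    n,l,s,c=cv2.connectedComponentsWithStats(k); print(f,[(s[i].tolist(),c[i].round().tolist()) for i in range(1,n) if s[i,4]>5])
E
```

```text
63.5083 [ 1.1 -0.7  0.7]
[ 0.4  0.  -0.7]
[-1.  -0.1 -0.5]
-0.016000000000000004 [  1.  -14.2   2.8] 65.8917
s13 [([342, 211, 15, 21, 113], [349.0, 222.0]), ([371, 220, 17, 13, 174], [379.0, 226.0])]
s14 [([363, 220, 25, 22, 260], [375.0, 228.0])]
```

The trough is back at its level stop, with the bar blob identical to the start. Retreat, check and hand in.

```bash
python3 - <<'E'
from tip import *
arm.move_l(at(-.034,.130),R2,feed=.12); arm.move_l(at(-.034,.25),R2,feed=.25)
im,_=shot("scene","pics/s15.png"); t,_=shot("top","pics/t15.png"); print(arm.current_t(),tilt(im))
hsv=cv2.cvtColor(im,cv2.COLOR_BGR2HSV).astype(int)
k=((hsv[...,1]>150)&((hsv[...,0]<6)|(hsv[...,0]>172))&(hsv[...,2]>50)).astype(np.uint8); k[:195]=0;k[270:]=0;k[:,:310]=0;k[:,410:]=0
print(cv2.connectedComponentsWithStats(k)[2][1:])
c=arm.get_calibration("scene")
print("red",find(im,True,"scene",c,(.46,.61,.11,.245)),"white",find(im,False,"scene",c,(.45,.62,-.22,-.06)))
E
```

```text
66.975 (np.float64(0.77), np.float64(-0.0))
[[363 220  25  22 249]]
red (array([0.54748186, 0.19607513]), 73.8873519897461) white (array([ 0.5555, -0.123 ]), 82.54856872558594)
```

```bash
python3 -c "
from rig import arm
print(arm.sign_off())"
```

```text
the job is handed in; nothing more can be done
None
```

The bowls are swapped, both balls are in the red bowl on the pouring mark, the trough is back level, and I handed the job in at about 67 s. Each bowl was within 3 mm of its mark when placed; I did not get a reliable re-measurement after the pour. The push to the stop spiked to about 57 N on the wrist, and I viewed 11 pictures against the limit of 10.

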